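Release a sample bottle from a ratchet clamp

ROBOT

A 6-joint arm with a two-finger parallel gripper is mounted at the origin on the work surface. World frame = base frame: x ahead of the robot, y to its left, z up, the work surface at z = 0. Lengths are in m, angles in rad, forces in N, time in s.
With the tool pointing down it reaches from about 0.275 to 0.75 m from the base axis. Payload 10.2 kg.
Tool frame: the origin (TCP) lies at the very end of the fingers, on their centre line; the grasp point (between the pads) lies 19 mm behind it; y points along the fingers, z is the direction in which the jaws open and shut, and the axes are right-handed (so a half turn about y gives the same grasp; the last joint's range is limited). The gripper opens to 88 mm and grips with 3 to 60 N. Pads are 18 mm wide; open, the fingers measure 123 mm over their backs; the gripper's body (75 mm by 187 mm) begins 45 mm behind the grasp point.
Start: joints at [-1.567, 0.313, 1.498, -0, 1.331, -0.223], TCP at [0.118, -0.512, 0.209] pointing down, gripper open.
Joint ranges: [-2.94, 2.94], [-0.97, 2.17], [0.19, 2.56], [-1.23, 4.37], [0.02, 3.11], [-2.88, 2.88]. Speed limits (rad/s): [2.39, 2.39, 3.01, 3.14, 3.14, 3.14].

INTERFACE

Orientations are given as a unit quaternion [x, y, z, w].
In Python, from workcell import robot, grab_frame, camera_params, workorder, regions_of gives the robot as it stands.
- The arm moves only by the shell command python3 -m pendant 'ROWS' [FORCE]. ROWS is JSON, a list of rows, each a list of 7 numbers: the shift along the world's x, y, z in mm, then the turn, a rotation vector about the world's x, y, z in degrees, then the opening in per cent of the stroke, from 0 (shut) to 100 (fully open). A call has 1 to 10 rows; each row is the pose to reach, as a shift and turn from the pose measured when the call began; what a row does not reach only later rows make up. A row lasts 1/12 s, in which the tool goes at most 41.7 mm and 7.16 degrees, less where a joint would pass 70% of its speed; a pose out of reach is approached as far as the arm can. A call with a gripper value outside its range is refused whole. The fingers move at their own pace and stop on an object; FORCE is the grip in N (left out, the last holds). Time passes only in rows, so rows that repeat a pose let the fingers close. It gives the time, the measured TCP pose, the force and the opening at its end, in the units of the state.
- robot.observe(): the state, without advancing time (a new reading comes with each control period).
- grab_frame(name): name is "side" or "top" or "wrist"; returns the picture (384x512x3 uint8, red, green, blue); there is no depth.
- camera_params(name): a dict with "camera_matrix" (3x3 intrinsics, pixels), "k1" (the pictures are not rectified: a ray, as slopes to the right and down, at radius r is drawn at 1 + k1 r^2 times it, then the intrinsics apply), "origin" and "orientation" of the camera in the world; the wrist camera has in their place "T_tool_cam" (4x4, takes a point from camera to tool coordinates, whose origin is the TCP and whose axes are the tool frame's). Camera axes: x right, y up, looking along -z (the intrinsics and any distortion apply to the point x, -y, -z); pixel columns grow to the right and rows downward; lengths in m; the calibration is good to about 2 mm. A picture is of the moment at which its call begins: read the wrist's pose just before it. camera_params takes no time and is no camera call.
- workorder.finish_job(): hands the job in, once; it reports no verdict.
Trained networks look in the newest picture that a camera, given by its name, has taken for a name from the list of things; names that differ only in an ending like _2 or _b are one class to them, and where a whole thing is asked for, a point or a joint stands for the part that bears it (a point fixed in the world has none). Each returns a list of dicts, best first, with "p" (0 to 1); they miss things now and then, are a little off and sometimes report something else, mostly with a low value. They report only what shows in the picture. A call takes as long as a camera call. They do not tell look-alikes from the thing itself.
- regions_of(camera, name): "mask" (384x512 bool, what is visible of it) and "box" ([centre column, centre row, width, height] in pixels, round what is visible of it).
The state is a dict: "t": time; "q": joint angles; "joint_velocities": joint speeds; "joint_torque": joint torques, N m; "position": TCP position; "ee_rot": TCP orientation; "wrist_force": force on the tool from outside, world axes, zero at the start; "wrist_torque": the same for the moment, N m; "grip_width": finger opening in m.
Only numpy, scipy, OpenCV 4.12 (cv2) and the standard library are available. Lean on these libraries where they do the work, as an engineer would, in place of code of your own. Each camera call takes 0.05 s, during which the arm holds its last target.

TASK

Free the white red-capped bottle from the ratchet clamp: by its green pin, gently hold the sprung pawl off the ratchet wheel until the red arm has swung fully back by itself, without forcing the pawl and without pushing on the red arm. Then lift the bottle out and set it down, not drop it, upright in the blue tray, let go, and leave everything else where it stands.

Things in the scene. Friction and masses are not known exactly. Their poses are not given: they have to be found in the camera images.
- fixture: Ratchet bottle clamp, fixed to the bench: white base plate 250 (x) by 260 (y) by 12 mm thick; origin at the centre of its underside, z up. The bottle stands on the plate at x 30, y -65 mm, against a blue vee, 62 mm high, on its +x side. A brass pawl, 18 to 28 mm high, turns on an upright pivot at (40, 76) mm: its nose reaches in -x to the wheel, its tail in +x to a slot at (95, 76).
- wheel (a point): On the upright axis of the steel ratchet wheel, at its mid height, (-20, 35, 23) mm in the clamp's frame. Wheel 42 mm in radius, 10 mm thick; the red arm is fixed on it and reaches 112 mm from here, along -y of the clamp at the start, 40 to 63 mm above the underside of the plate; it opens clockwise seen from above, towards -x.
- tail (a point): Point over the middle of the slot in the pawl's tail, 78.5 mm above the underside of the plate; moves with the pawl, axes as the clamp's at rest. A green upright pin, 10 mm thick, top 96.5 mm above that underside, is fast in the slot at this x but anywhere from -11 to +11 mm along y: that offset is not measured, look or feel for it. Pushing the pin to -y lifts the pawl. 40 mm of free room on its +y side.
- pawl (a joint): Lift of the sprung pawl (rad): 0 in the teeth, clear of them above 0.11, rigid stop at 0.145. The pin moves 55 mm per rad: tooth slips at about 4 to 5 mm, clear at 6, stop at 8. The pin pushes back with 2 N at first, 7 to 10 N while the loaded tooth rubs, 3 to 5 N held clear. Over 15 N (press or squeeze) bends it. Let go early, it springs back and catches the next tooth.
- clamp (a joint): Swing of the red arm (rad): 0 clamped on the bottle, 0.942 fully back on its stop. A spring and damper swing it back slowly, in about 3 s, while the pawl is held clear; teeth every 0.314 rad. The robot must not push it.
- bottle_mid (a point): Middle (half-way up) of the clamped white bottle, z along its axis: body 60 mm in diameter, 104 mm tall in all, red cap 40 mm in diameter and 24 mm high at the top (the cap's middle is 40 mm above this point); 0.14 to 0.28 kg. A sprung rubber pad on the red arm presses it into the vee until the arm backs off.
- tray: Blue shallow tray fixed to the bench, 180 (x) by 150 (y) mm outside, walls 5 mm thick and 22 mm high, floor 5 mm; origin at the centre of its underside. A small vial stands in its +x +y corner; the rest is free. To the left or to the right of the clamp.
- rack: White rack of stoppered test tubes, 160 by 75 by 106 mm high, fixed; on the other side from the tray. Origin under its centre.
- jar: Bystander: big white jar with red cap, 80 mm diameter, 135 mm tall; origin under its centre.
- amber: Bystander: brown bottle with white cap, 56 mm diameter, 110 mm tall; origin under its centre.
- beaker: Bystander: glass beaker, 70 mm diameter, 90 mm tall; origin under its centre.
- vial_a: Bystander: clear vial with black cap, 22 mm diameter, 46 mm tall, standing in the tray's corner about 58 (x) and 43 (y) mm from its centre; origin under its centre.
- vial_b: Bystander: brown vial with white cap, 22 mm diameter, 46 mm tall, standing on the clamp's base plate at about (-92, 100) mm; origin under its centre.
Things that resemble listed ones, but are neither listed nor needed, are in the scene too. Of the things like the tray, leave any that is purple; of the rest the larger one is meant.

How it is judged:
On the way, in this order (a step that is already met when the one before it is completed fails the run):
1. with the pawl lifted, the red arm has swung fully back (past 0.85 rad) while the bottle still stands in the clamp (value of joint clamp above 0.85 rad and distance of bottle_mid from where it was at the start of the episode below 0.015 m), for 0.2 s.
2. the bottle is lifted 30 mm or more out of the clamp (z of bottle_mid in the frame of fixture above 0.094 m), for 0.1 s.
At the end, for the whole second after the job is handed in: The bottle stands upright (within 0.08 rad) and at rest on the floor of the blue tray, wholly within its walls; the red arm is fully back (past 0.85 rad); nothing is touched (value of joint clamp above 0.85 rad and x of bottle_mid in the frame of tray between -0.062 and 0.062 m and y of bottle_mid in the frame of tray between -0.047 and 0.047 m and z of bottle_mid in the frame of tray below 0.062 m and angle between bottle_mid's own z axis and vertical below 0.08 rad and linear speed of bottle below 0.02 m/s).
It fails at once if the pawl or its pin is pressed or squeezed with more than 15 N (contact force between any of the fingers, the arm and pawl above 15 N).
It fails at once if the robot pushes on the red arm or its wheel (over 4 N) (contact force between any of the fingers, the arm and clamp above 4 N).
It fails at once if the bottle is moved (over 15 mm) before the red arm is back (value of joint clamp below 0.8 rad and distance of bottle_mid from where it was at the start of the episode above 0.015 m).
It fails at once if the bottle is dropped (in free fall more than 15 mm above the tray's floor) (contact force between the fingers and bottle below 0.05 N and contact force between bottle and anything else below 0.05 N and z of bottle_mid in the frame of tray above 0.075 m).
It fails at once if a bystander is moved more than 30 mm or tipped (distance of any of jar, amber, beaker, vial_a, vial_b from where it was at the start of the episode above 0.03 m or angle between any of jar, amber, beaker, vial_a, vial_b's own z axis and vertical above 0.35 rad).
It also fails if it takes over 64 s, if anything falls off the work surface, if the arm or the gripper's body presses on something with over 40 N, if the wrist force passes 120 N, or if a joint passes its speed limit or range.

## Working session

There is one attempt and no reset: what is moved stays moved. The work goes in short steps, Python scripts to look and compute and a shell command to move; the robot and the scene stay as the last step left them, time stands still between calls to the robot, and variables do not carry over. Pictures are saved under pics/ and viewed, and the job is handed in when it is done.

```bash
ls; mkdir -p pics; python3 - <<'E'
from workcell import robot, grab_frame, camera_params
import cv2
for n in ["side","top","wrist"]:
    s=robot.observe(); im=grab_frame(n); cv2.imwrite(f"pics/{n}0.png",cv2.cvtColor(im,cv2.COLOR_RGB2BGR))
    print(n,camera_params(n))
print(robot.observe())
E
```

```text
pics
side {'camera_matrix': array([[354.66142587,   0.        , 260.45492748],
       [  0.        , 354.66142587, 189.64702733],
       [  0.        ,   0.        ,   1.        ]]), 'k1': -0.0661899738527192, 'origin': array([0.05640603, 0.91311434, 0.78762103]), 'orientation': array([-0.12561544,  0.43235258,  0.86325965, -0.22819901])}
top {'camera_matrix': array([[365.79334455,   0.        , 257.10733556],
       [  0.        , 365.79334455, 195.83374887],
       [  0.        ,   0.        ,   1.        ]]), 'k1': -0.08574411214017714, 'origin': array([0.39238208, 0.10006743, 1.3927547 ]), 'orientation': array([-0.04014171,  0.03385338,  0.70894833, -0.70330282])}
wrist {'camera_matrix': array([[295.38357233,   0.        , 259.17366133],
       [  0.        , 295.38357233, 191.69560089],
       [  0.        ,   0.        ,   1.        ]]), 'k1': -0.036140457777520445, 'T_tool_cam': array([[-1.71381833e-04, -9.51262636e-01, -3.08381856e-01,
        -8.05430246e-02],
       [ 9.42837631e-05,  3.08381843e-01, -9.51262650e-01,
        -1.74536978e-01],
       [ 9.99999981e-01, -1.92104538e-04,  3.68375753e-05,
        -4.54724493e-04],
       [ 0.00000000e+00,  0.00000000e+00,  0.00000000e+00,
         1.00000000e+00]])}
{'t': 0.15, 'q': array([-1.56741790e+00,  3.13324306e-01,  1.49820163e+00, -3.27648439e-05,
        1.33102904e+00, -2.23415638e-01]), 'joint_velocities': array([ 0.00032693, -0.00051838, -0.00130683,  0.00129107, -0.00126208,
        0.00169967]), 'joint_torque': array([ 8.83484845e-04, -4.02302241e+01, -2.52316064e+01,  6.94493903e-02,
        3.44625965e-02, -7.81075096e-05]), 'position': array([ 0.11801941, -0.51135564,  0.20841405]), 'ee_rot': array([-0.07998863,  0.70290437, -0.70222554,  0.08004098]), 'wrist_force': array([-0.5025093 ,  0.26186751,  0.54892657]), 'wrist_torque': array([-0.02324753, -0.01797443, -0.03540647]), 'grip_width': 0.08804203465356869}
```

View pics/side0.png

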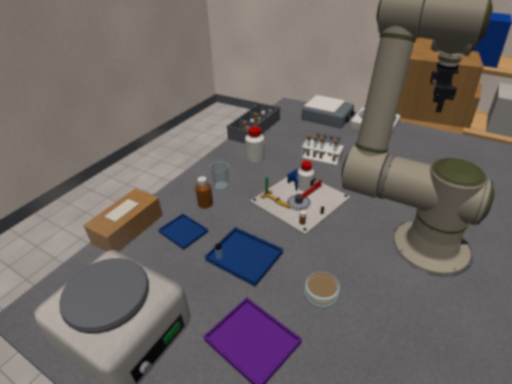

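View pics/top0.png

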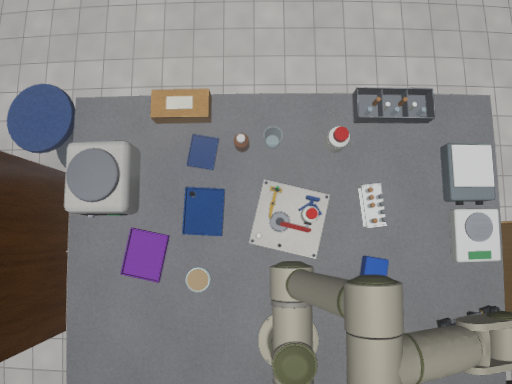

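View pics/wrist0.png

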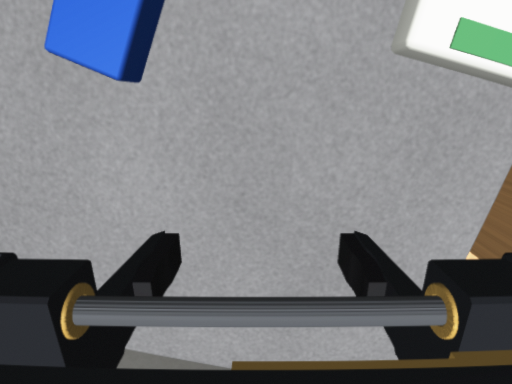

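The scene matches the description. In the top view, the clamp is at (290,218), with the bottle's red cap at (311,213), the green pin at (276,188) and the wheel at (280,222). The blue trays are at (204,211), the larger one holding a vial, and (203,152), the smaller one. The purple tray is at (145,255). Red caps that could be mistaken for the target are the clamped bottle at (311,213) and the jar at (340,135).

```bash
cat > h.py <<'E'
import numpy as np, cv2
from scipy.spatial.transform import Rotation as R
from workcell import robot, grab_frame, camera_params, workorder, regions_of
def cam(n,s=None):
    p=camera_params(n)
    if n=="wrist":
        s=s or robot.observe(); T=np.array(p["T_tool_cam"]); Rt=R.from_quat(s["ee_rot"]).as_matrix()
        return p["camera_matrix"],p["k1"],Rt@T[:3,3]+s["position"],Rt@T[:3,:3]
    return p["camera_matrix"],p["k1"],np.array(p["origin"]),R.from_quat(p["orientation"]).as_matrix()
def proj(c,X):
    K,k1,o,M=c; v=(np.atleast_2d(X)-o)@M; a=v[:,0]/-v[:,2]; b=-v[:,1]/-v[:,2]
    f=1+k1*(a*a+b*b); return np.c_[K[0,0]*a*f+K[0,2],K[1,1]*b*f+K[1,2]]
def ray(c,uv):
    K,k1,o,M=c; uv=np.atleast_2d(uv).astype(float); d=(uv-[K[0,2],K[1,2]])/[K[0,0],K[1,1]]; x=d.copy()
    for _ in range(20): x=d/(1+k1*(x**2).sum(1,keepdims=True))
    v=np.c_[x[:,0],-x[:,1],-np.ones(len(x))]@M.T
    return o,v/np.linalg.norm(v,axis=1,keepdims=True)
def onz(c,uv,z):
    o,v=ray(c,uv); return o+v*((z-o[2])/v[:,2])[:,None]
def tri(cs,uvs):
    A=np.zeros((3,3));b=np.zeros(3)
    for c,u in zip(cs,uvs):
        o,v=ray(c,u); P=np.eye(3)-np.outer(v[0],v[0]); A+=P;b+=P@o
    return np.linalg.solve(A,b)
def save(n,im): cv2.imwrite(f"pics/{n}.png",cv2.cvtColor(im,cv2.COLOR_RGB2BGR))
E
python3 - <<'E'
from h import *
for n in ["top","side"]:
    im=grab_frame(n); c=cam(n)
    for nm,z in [("fixture",.012),("tray",.022),("bottle_mid",.05),("tail",.06),("wheel",.03),("pawl",.03),("rack",.1),("jar",.135),("amber",.11),("beaker",.09)]:
        for r in regions_of(n,nm)[:3]:
            if r["p"]<.3: continue
            m=r["mask"].astype(np.uint8); ys,xs=np.nonzero(m)
            rect=cv2.minAreaRect(np.c_[xs,ys].astype(np.float32))
            pts=onz(c,cv2.boxPoints(rect),z)[:,:2]
            print(n,nm,round(r["p"],2),np.round(r["box"]),pts.round(3).tolist() if nm in("fixture","tray","rack") else onz(c,[r["box"][:2]],z).round(3).tolist())
    if n=="top": save("topcrop",cv2.resize(im[165:275,175:355],None,fx=4,fy=4,interpolation=cv2.INTER_CUBIC))
    else: save("sidecrop",cv2.resize(im[140:290,190:370],None,fx=4,fy=4,interpolation=cv2.INTER_CUBIC))
E
```

```text
top fixture 0.58 [290. 218.  80.  76.] [[0.359, 0.145], [0.605, 0.086], [0.543, -0.166], [0.299, -0.102]]
top tray 0.9 [204. 211.  44.  50.] [[0.397, 0.396], [0.581, 0.387], [0.57, 0.233], [0.387, 0.244]]
top tray 0.88 [146. 257.  46.  55.] [[0.245, 0.629], [0.422, 0.596], [0.392, 0.442], [0.216, 0.475]]
top tray 0.62 [204. 152.  28.  37.] [[0.66, 0.381], [0.782, 0.359], [0.76, 0.257], [0.639, 0.28]]
top bottle_mid 0.59 [310. 212.  16.  16.] [[0.471, -0.084, 0.05]]
top tail 0.52 [276. 202.  19.  35.] [[0.51, 0.043, 0.06]]
top tail 0.32 [371. 206.  33.  44.] [[0.492, -0.306, 0.06]]
top wheel 0.56 [289. 220.  78.  81.] [[0.445, -0.007, 0.03]]
top pawl 0.51 [275. 198.  12.  28.] [[0.525, 0.044, 0.03]]
top rack 0.82 [370. 206.  33.  45.] [[0.564, -0.245], [0.577, -0.334], [0.421, -0.351], [0.409, -0.263]]
top jar 0.63 [338. 140.  29.  29.] [[0.719, -0.178, 0.135]]
top jar 0.43 [310. 214.  14.  18.] [[0.461, -0.07, 0.135]]
top amber 0.71 [242. 144.  17.  18.] [[0.714, 0.162, 0.11]]
top amber 0.67 [205. 212.  44.  52.] [[0.471, 0.293, 0.11]]
top beaker 0.88 [273. 138.  19.  11.] [[0.741, 0
[... 314 characters left out ...]
423]]
side tray 0.6 [244. 258.  74.  59.] [[0.565, 0.402], [0.617, 0.221], [0.38, 0.246], [0.359, 0.408]]
side bottle_mid 0.83 [306. 175.  16.  31.] [[0.466, -0.101, 0.05]]
side tail 0.67 [277. 193.  30.  34.] [[0.504, 0.057, 0.06]]
side wheel 0.7 [301. 202.  94.  65.] [[0.429, 0.029, 0.03]]
side pawl 0.68 [276. 192.  29.  36.] [[0.53, 0.021, 0.03]]
side pawl 0.58 [304. 194.  38.  30.] [[0.434, -0.015, 0.03]]
side rack 0.7 [322. 149.  40.  34.] [[0.507, -0.125], [0.587, -0.355], [0.413, -0.367], [0.358, -0.144]]
side jar 0.8 [255. 144.  19.  35.] [[0.677, -0.085, 0.135]]
side beaker 0.7 [220. 176.  22.  30.] [[0.709, 0.102, 0.09]]
side beaker 0.55 [204. 192.  18.  32.] [[0.699, 0.208, 0.09]]
```

View pics/topcrop.png

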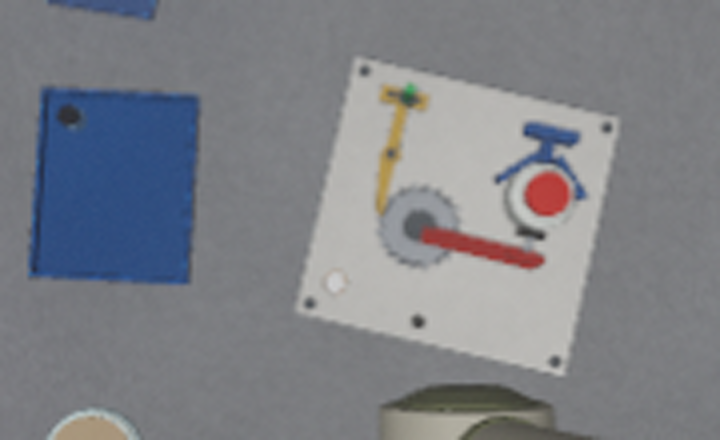

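View pics/sidecrop.png

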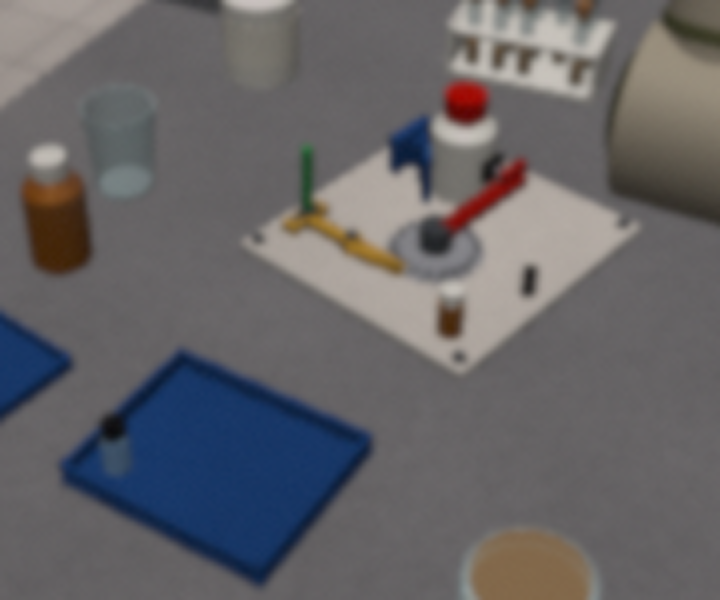

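The top crop shows the plate corners at crop pixels (355,58), (620,120), (563,375) and (297,312), the pin at (409,92), the cap at (548,194) and the larger blue tray at left. The side crop shows the pin top at (307,147).

```bash
python3 - <<'E'
from h import *
ct=cam("top"); cs=cam("side")
f=lambda p,o:(np.atleast_2d(p)+.5)/4-.5+o
T=lambda p:f(p,[175,165]); S=lambda p:f(p,[190,140])
def rigid(L,W):
    L=np.array(L);a=L.mean(0);b=W.mean(0);H=(L-a).T@(W-b);th=np.arctan2(H[0,1]-H[1,0],H[0,0]+H[1,1])
    r=np.array([[np.cos(th),-np.sin(th)],[np.sin(th),np.cos(th)]]);return b-r@a,th,(L@r.T+b-r@a-W).round(4)
L=[[.125,.13],[.125,-.13],[-.125,-.13],[-.125,.13]]
W=onz(ct,T([[355,58],[620,120],[563,375],[297,312]]),.012)[:,:2]
p,th,e=rigid(L,W);print("fix top",p,th,np.degrees(th),e.tolist())
W2=onz(cs,S([[245,240],[640,227],[462,374]]),.012)[:,:2]
p2,th2,e2=rigid([L[0],L[2],L[3]],W2);print("fix side",p2,th2,e2.tolist())
Lt=[[.09,.075],[.09,-.075],[-.09,-.075],[-.09,.075]]
print("tray top",*rigid(Lt,onz(ct,T([[42,88],[200,95],[190,284],[30,278]]),.022)[:,:2]))
print("tray side",*rigid(Lt,onz(cs,S([[65,465],[183,352],[372,440],[262,582]]),.022)[:,:2]))
def loc(X,p=p,th=th):
    d=np.array(X)[:2]-p;return np.array([np.cos(th)*d[0]+np.sin(th)*d[1],-np.sin(th)*d[0]+np.cos(th)*d[1]])*1e3
pt=tri([ct,cs],[T([411,88]),S([307,147])]);print("pin top tri",pt,loc(pt))
print("pin top@z",loc(onz(ct,T([411,88]),.0965)[0]),loc(onz(cs,S([307,147]),.0965)[0]))
b=tri([ct,cs],[T([548,194]),S([467,90])]);print("cap top",b,loc(b),loc(onz(ct,T([548,194]),.116)[0]))
print("cap lateral expected",p+np.array([[np.cos(th),-np.sin(th)],[np.sin(th),np.cos(th)]])@[.03,-.065])
E
```

```text
fix top [ 0.45073357 -0.00922583] -0.2390559921122528 -13.696899415344785 [[0.0016, 0.0], [0.0016, -0.0011], [-0.0019, -0.0016], [-0.0012, 0.0026]]
fix side [ 0.44661176 -0.01102464] -0.24986871051007192 [[0.0032, 0.0021], [-0.0034, -0.0023], [0.0002, 0.0002]]
tray top [0.48059536 0.31421635] -0.04991964304562172 [[ 0.0003 -0.0002]
 [ 0.0009  0.0004]
 [-0.0012  0.0003]
 [ 0.     -0.0005]]
tray side [0.47321341 0.31959885] -0.07153763207394548 [[ 0.0021  0.0047]
 [-0.0001 -0.0013]
 [-0.0043 -0.0007]
 [ 0.0022 -0.0026]]
pin top tri [0.5594025  0.03777564 0.09769689] [94.44932088 71.39607465]
pin top@z [95.93608246 72.45477135] [94.19111066 69.21851962]
cap top [ 0.46271912 -0.07912135  0.11987291] [ 28.19494827 -65.06981881] [ 29.64889768 -64.7391956 ]
cap lateral expected [ 0.46448937 -0.07948093]
```

```bash
python3 - <<'E'
from h import *
s=robot.observe();M=R.from_quat(s["ee_rot"]).as_matrix();print(M.round(3))
c=cam("wrist");print("cam pos rel",c[2]-s["position"])
E
```

```text
[[-0.974 -0.     0.225]
 [-0.225  0.    -0.974]
 [ 0.    -1.    -0.   ]]
cam pos rel [0.07837891 0.01855362 0.17453731]
```

```bash
python3 -m pendant '[[20,25,10,0,0,-5,34],[45,55,20,0,0,-10,34],[70,85,30,0,0,-15,34],[95,115,40,0,0,-20,34],[120,145,45,0,0,-26.7,34],[145,178,50,0,0,-26.7,34],[170,210,50,0,0,-26.7,34],[195,240,50,0,0,-26.7,34],[220,270,50,0,0,-26.7,34],[245,302,50,0,0,-26.7,34]]'
```

```text
t: 2.08
position: [0.3639, -0.208, 0.2591]
ee_rot: [-0.085, -0.702, 0.702, 0.084]
wrist_force: [-0.2, -0.5, 0.1]
grip_width: 0.03
```

```bash
python3 -m pendant '[[22,28,0,0,0,0,34],[44,55,0,0,0,0,34],[66,83,0,0,0,0,34],[88,111,-10,0,0,0,34],[110,139,-20,0,0,0,34],[132,167,-30,0,0,0,34],[154,195,-40,0,0,0,34],[176,223,-50,0,0,0,34],[195,246,-55,0,0,0,34],[195,246,-55,0,0,0,34]]'
python3 - <<'E'
from h import *
s=robot.observe();M=R.from_quat(s["ee_rot"]).as_matrix();print(s["position"],M.round(3),s["wrist_force"])
save("w1",grab_frame("wrist"))
for nm in ["tail","bottle_mid"]:
  for r in regions_of("wrist",nm)[:2]: print(nm,r["p"],r["box"])
E
```

```text
t: 2.92
position: [0.5602, 0.0417, 0.2022]
ee_rot: [0.083, 0.702, -0.702, -0.084]
wrist_force: [-0.3, 0.4, 0.5]
grip_width: 0.0296
[0.56019576 0.04172292 0.20219787] [[-0.972 -0.001 -0.234]
 [ 0.234  0.001 -0.972]
 [ 0.001 -1.    -0.   ]] [-0.25078685  0.35447355  0.51614946]
tail 0.75 [260.9, 202.8, 40.4, 89.5]
bottle_mid 0.58 [384.2, 229.5, 76.0, 65.8]
```

View pics/w1.png

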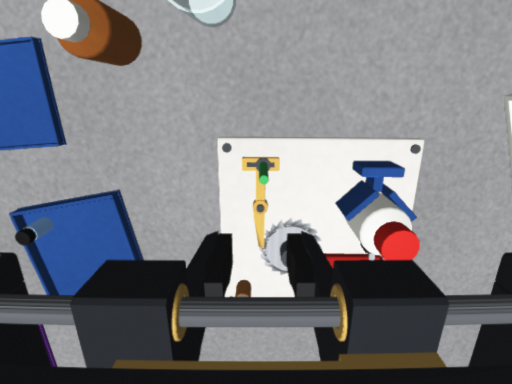

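The wrist view shows the pin base at (263,163) and its top at (264,180), with plate corner bolts at (227,147) and (415,149). The clamped bottle's red cap is at (400,243).

```bash
python3 - <<'E'
from h import *
im=cv2.imread("pics/w1.png"); g=im.astype(int); m=((g[:,:,1]>g[:,:,2]+30)&(g[:,:,1]>g[:,:,0]+30)).astype(np.uint8); m[:140]=0;m[210:]=0
ys,xs=np.nonzero(m[:,230:300]);xs+=230;print("green",xs.min(),xs.max(),ys.min(),ys.max())
cv2.imwrite("pics/w1c.png",cv2.resize(im[130:270,210:450],None,fx=3,fy=3,interpolation=cv2.INTER_CUBIC))
c=cam("wrist");p0=np.array([.4507,-.0092]);th=-.239
Q=np.array([[np.cos(th),-np.sin(th)],[np.sin(th),np.cos(th)]])
loc=lambda X:(np.atleast_2d(X)[:,:2]-p0)@Q*1e3
print("corners",loc(onz(c,[[218,139],[424,140]],.012)), onz(c,[[218,139],[424,140]],.012))
print("pin top",onz(c,[[264,180]],.0965),loc(onz(c,[[264,180]],.0965)))
E
```

```text
green 259 268 163 184
corners [[ 123.74759327  122.48261869]
 [ 123.15949413 -134.48118039]] [[ 0.59992555  0.08050616  0.012     ]
 [ 0.53852282 -0.16901427  0.012     ]]
pin top [[0.55867641 0.03334907 0.0965    ]] [[94.83451072 66.90100432]]
```

View pics/w1c.png

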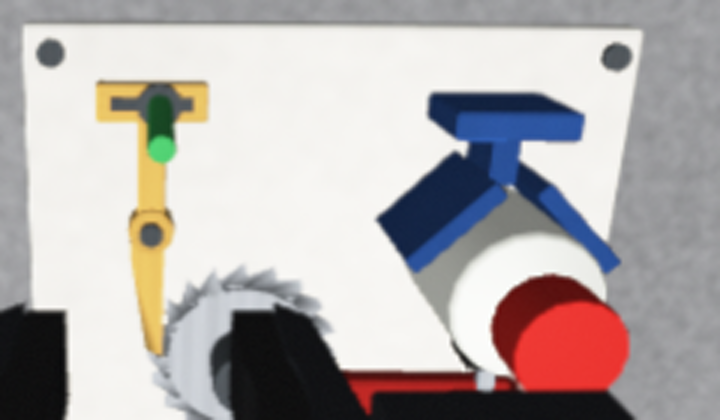

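```bash
python3 -m pendant '[[0,-3,-25,0,0,0,34],[0,-3,-50,0,0,0,34],[0,-3,-75,0,0,0,34],[0,-3,-82,0,0,0,34],[0,-3,-82,0,0,0,34],[0,-3,-82,0,0,0,34]]'
python3 - <<'E'
from h import *
s=robot.observe();print(s["position"],s["joint_velocities"].round(3),s["wrist_force"])
im=grab_frame("wrist");save("w2",im)
save("w2c",cv2.resize(im[100:300,180:360],None,fx=3,fy=3,interpolation=cv2.INTER_CUBIC))
E
```

```text
t: 3.57
position: [0.5591, 0.0341, 0.1235]
ee_rot: [-0.085, -0.702, 0.702, 0.084]
wrist_force: [0.6, 0.2, 1.1]
grip_width: 0.03
[0.55905188 0.03411635 0.12347526] [ 0.008 -0.013 -0.02  -0.001 -0.     0.002] [0.6153121  0.23593366 1.06720773]
```

View pics/w2.png

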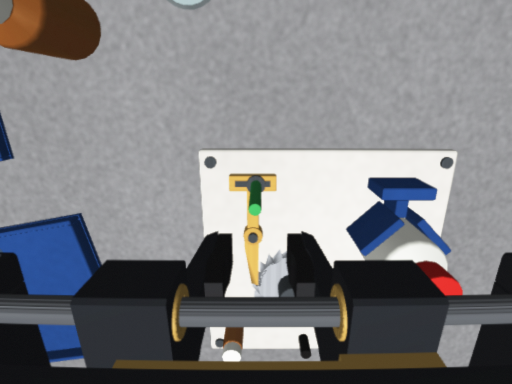

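View pics/w2c.png

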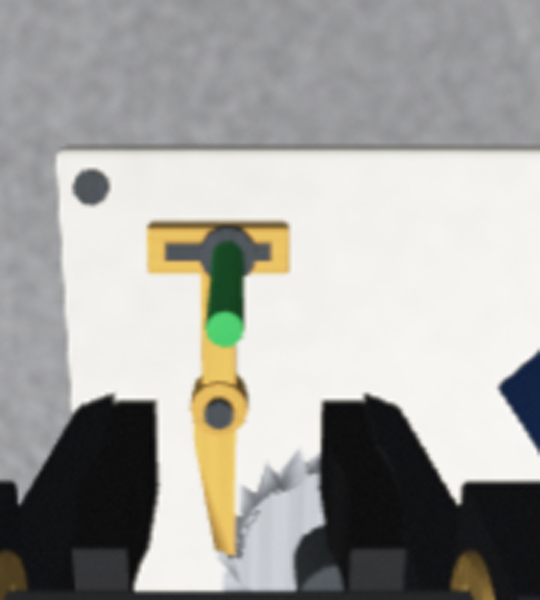

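The pin top is at about (255,209), nearly on the fingers' centre line (259), and the pin sits about 3 mm to -y of the slot's middle.

```bash
python3 - <<'E'
from h import *
c=cam("wrist");s=robot.observe();p0=np.array([.4507,-.0092]);th=-.239
Q=np.array([[np.cos(th),-np.sin(th)],[np.sin(th),np.cos(th)]])
loc=lambda X:(np.atleast_2d(X)[:,:2]-p0)@Q*1e3
print("tcp",loc(s["position"]),"pin top",onz(c,[[255,209.3]],.0965),loc(onz(c,[[255,209.3]],.0965)))
C=onz(c,[[200,150],[456,150.5]],.012);print("corners",loc(C),np.degrees(np.arctan2(*(C[0]-C[1])[:2])))
print("cap", regions_of("wrist","bottle_mid")[0]["box"])
E
```

```text
tcp [[95.31754847 67.88687944]] pin top [[0.56153769 0.0374071  0.0965    ]] [[96.65379328 71.52104042]]
corners [[ 125.94025865  126.20975637]
 [ 125.85574589 -126.96484564]] 13.712817330432186
cap [409.8, 257.8, 99.7, 71.3]
```

```bash
python3 -m pendant '[[1,0,-18,0,0,0,34],[1,0,-36,0,0,0,34],[1,0,-52,0,0,0,34],[1,0,-52,0,0,0,34],[1,0,-52,0,0,0,34],[1,0,-52,0,0,0,34]]'
python3 - <<'E'
from h import *
s=robot.observe();print(s["position"],s["joint_velocities"].round(3),s["wrist_force"],s["wrist_torque"])
im=grab_frame("wrist");save("w3c",cv2.resize(im[150:350,150:370],None,fx=3,fy=3,interpolation=cv2.INTER_CUBIC))
E
```

```text
t: 4.17
position: [0.5614, 0.0342, 0.0737]
ee_rot: [-0.087, -0.702, 0.702, 0.082]
wrist_force: [0.7, 0.0, 0.8]
grip_width: 0.0297
[0.56135685 0.03422515 0.0736564 ] [ 0.001 -0.005  0.    -0.    -0.004 -0.001] [0.6964794  0.02443975 0.76311189] [ 0.04647398 -0.06278986  0.02526072]
```

View pics/w3c.png

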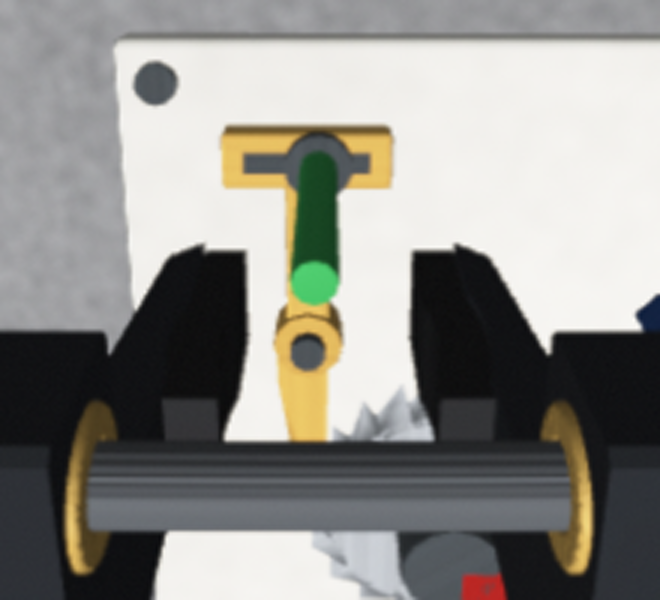

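The pin stands between the two open fingers, with clearance on both sides.

```bash
python3 -m pendant '[[-0.2,-1,0,0,0,0,34],[-0.5,-2,0,0,0,0,34],[-0.7,-3,0,0,0,0,34],[-1,-4,0,0,0,0,34],[-1,-4,0,0,0,0,34]]'
python3 -m pendant '[[-0.1,-0.5,0,0,0,0,34],[-0.2,-1,0,0,0,0,34],[-0.2,-1,0,0,0,0,34]]'
python3 -c "
from h import *
s=robot.observe();print(s['position'],s['wrist_force'].round(2),s['wrist_torque'].round(3))"
```

```text
t: 4.63
position: [0.5603, 0.03, 0.0738]
ee_rot: [-0.087, -0.702, 0.702, 0.082]
wrist_force: [-0.2, 0.2, -0.8]
grip_width: 0.0302
t: 4.88
position: [0.5601, 0.0289, 0.0737]
ee_rot: [-0.087, -0.702, 0.702, 0.082]
wrist_force: [0.3, 0.4, 0.2]
grip_width: 0.0298
[0.56011681 0.02892733 0.07372107] [0.31 0.37 0.24] [ 0.027 -0.02   0.032]
```

```bash
python3 -m pendant '[[-0.1,-0.5,0,0,0,0,34],[-0.2,-1,0,0,0,0,34],[-0.2,-1,0,0,0,0,34]]'
python3 -m pendant '[[-0.1,-0.5,0,0,0,0,34],[-0.2,-1,0,0,0,0,34],[-0.2,-1,0,0,0,0,34]]'
python3 -c "
from h import *
s=robot.observe();print(s['position'],s['wrist_force'].round(2),s['wrist_torque'].round(3))
im=grab_frame('wrist');save('w4c',cv2.resize(im[150:350,150:370],None,fx=3,fy=3,interpolation=cv2.INTER_CUBIC))"
```

```text
t: 5.13
position: [0.5599, 0.0278, 0.0737]
ee_rot: [-0.087, -0.702, 0.702, 0.082]
wrist_force: [0.6, 0.2, 0.4]
grip_width: 0.0299
t: 5.38
position: [0.5597, 0.0268, 0.0737]
ee_rot: [-0.087, -0.702, 0.702, 0.083]
wrist_force: [-0.6, 0.5, 0.5]
grip_width: 0.03
[0.55965513 0.02675722 0.07366047] [-0.58  0.47  0.49] [ 0.047 -0.025 -0.056]
```

View pics/w4c.png

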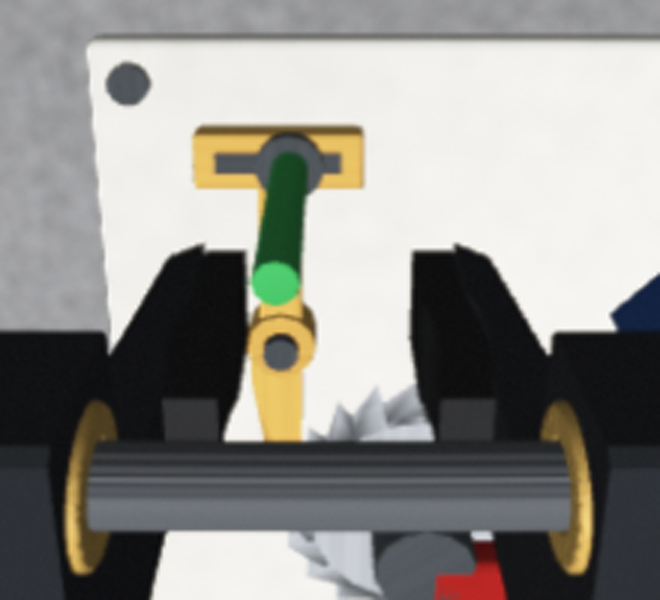

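The pin's left edge is about 1–2 mm from the +y finger's inner face.

```bash
cat > st.py <<'E'
from h import *
s=robot.observe();d=np.array([-.237,-.971]);c=np.array([.5597,.0268])
print("push along",round(float((s['position'][:2]-c)@d*1e3),2),"mm  Fback",round(float(-s['wrist_force'][:2]@d),2),s['wrist_force'].round(2),s['wrist_torque'].round(3),"w",round(s['grip_width'],4))
E
python3 -m pendant '[[-0.1,-0.5,0,0,0,0,34],[-0.2,-1,0,0,0,0,34],[-0.2,-1,0,0,0,0,34]]' >/dev/null; python3 st.py
python3 -m pendant '[[-0.1,-0.3,0,0,0,0,34],[-0.1,-0.6,0,0,0,0,34],[-0.1,-0.6,0,0,0,0,34]]'>/dev/null; python3 st.py
```

```text
push along 1.12 mm  Fback 0.19 [-0.46  0.31 -0.49] [ 0.049 -0.035 -0.009] w 0.03
push along 1.77 mm  Fback 0.05 [ 0.04  0.04 -0.61] [ 0.051 -0.036  0.02 ] w 0.0299
```

```bash
python3 -m pendant '[[-0.1,-0.3,0,0,0,0,34],[-0.1,-0.6,0,0,0,0,34],[-0.1,-0.6,0,0,0,0,34]]'>/dev/null; python3 st.py
```

```text
push along 2.41 mm  Fback 0.45 [ 0.29  0.39 -0.9 ] [ 0.054  0.04  -0.029] w 0.0297
```

```bash
python3 -m pendant '[[-0.1,-0.4,0,0,0,0,34],[-0.2,-0.8,0,0,0,0,34],[-0.2,-0.8,0,0,0,0,34]]'>/dev/null; python3 st.py
python3 -m pendant '[[-0.1,-0.3,0,0,0,0,34],[-0.1,-0.6,0,0,0,0,34],[-0.1,-0.6,0,0,0,0,34]]'>/dev/null; python3 st.py
python3 -c "
from h import *
im=grab_frame('wrist');save('w5c',cv2.resize(im[150:350,150:370],None,fx=3,fy=3,interpolation=cv2.INTER_CUBIC))"
```

```text
push along 3.31 mm  Fback -0.61 [ 0.03 -0.63 -0.39] [0.021 0.022 0.025] w 0.0298
push along 3.98 mm  Fback 0.15 [-0.01  0.15  0.44] [-0.002  0.066  0.047] w 0.0299
```

View pics/w5c.png

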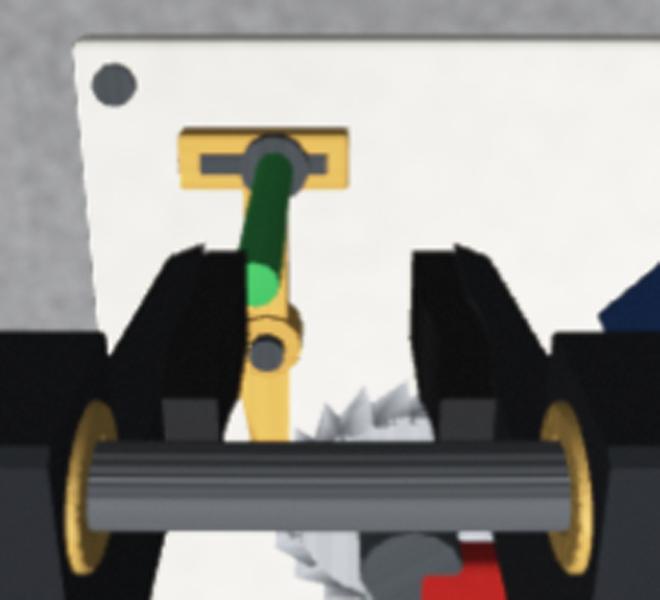

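```bash
python3 -m pendant '[[-0.1,-0.3,0,0,0,0,34],[-0.1,-0.6,0,0,0,0,34],[-0.1,-0.6,0,0,0,0,34]]'>/dev/null; python3 st.py
python3 -m pendant '[[-0.1,-0.3,0,0,0,0,34],[-0.2,-0.6,0,0,0,0,34],[-0.2,-0.6,0,0,0,0,34]]'>/dev/null; python3 st.py
```

```text
push along 4.61 mm  Fback 0.46 [0.48 0.35 0.11] [0.076 0.023 0.   ] w 0.0298
push along 5.29 mm  Fback -1.05 [ 0.45 -1.19 -0.09] [-0.02   0.007  0.037] w 0.03
```

```bash
python3 -m pendant '[[-0.1,-0.3,0,0,0,0,34],[-0.1,-0.6,0,0,0,0,34],[-0.1,-0.6,0,0,0,0,34]]'>/dev/null; python3 st.py
python3 -m pendant '[[-0.1,-0.3,0,0,0,0,34],[-0.2,-0.6,0,0,0,0,34],[-0.2,-0.6,0,0,0,0,34]]'>/dev/null; python3 st.py
```

```text
push along 5.95 mm  Fback 0.86 [0.75 0.71 0.56] [ 0.091  0.003 -0.016] w 0.0299
push along 6.65 mm  Fback 0.52 [ 0.16  0.5  -0.3 ] [ 0.049 -0.002  0.041] w 0.0301
```

```bash
python3 -c "
from h import *
im=grab_frame('wrist');save('w6c',cv2.resize(im[150:350,150:370],None,fx=3,fy=3,interpolation=cv2.INTER_CUBIC))"
```

```text
(no output)
```

View pics/w6c.png

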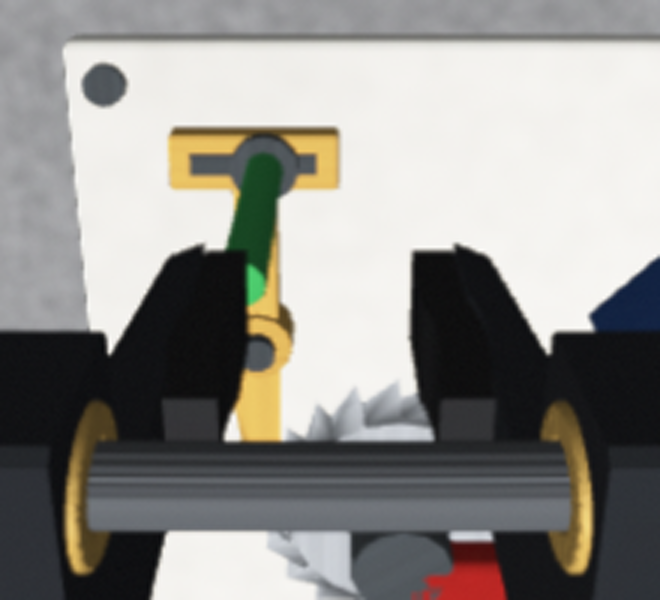

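The pin top is going behind the finger with no force rising, so the finger may be passing over it. I'll check heights with the side and top cameras.

```bash
python3 -c "
from h import *
s=robot.observe();print(s['position'],s['t'])
im=grab_frame('side');save('s6',cv2.resize(im[130:230,210:350],None,fx=5,fy=5,interpolation=cv2.INTER_CUBIC))
im=grab_frame('top');save('t6',cv2.resize(im[140:240,220:340],None,fx=5,fy=5,interpolation=cv2.INTER_CUBIC))
M=R.from_quat(s['ee_rot']).as_matrix()
for n,o in(('side',[210,130]),('top',[220,140])):
  for X in ([0,0,0],[0,-.028,0],[0,0,-.015],[0,0,.015],[0,0,-.0325]): print(n,X,((proj(cam(n),M@X+s['position'])[0]-o)*5+2).round(0))
  print('pin',((proj(cam(n),[[.5592,.0375,.0965],[.5592,.0375,.03]])-o)*5+2).round(0).tolist())
"
```

```text
[0.55830743 0.02032585 0.07367278] 7.7833
side [0, 0, 0] [295. 250.]
side [0, -0.028, 0] [295. 217.]
side [0, 0, -0.015] [281. 259.]
side [0, 0, 0.015] [310. 241.]
side [0, 0, -0.0325] [263. 270.]
pin [[282.0, 235.0], [283.0, 312.0]]
top [0, 0, 0] [312. 243.]
top [0, -0.028, 0] [315. 238.]
top [0, 0, -0.015] [292. 238.]
top [0, 0, 0.015] [333. 248.]
top [0, 0, -0.0325] [269. 233.]
pin [[290.0, 238.0], [286.0, 249.0]]
```

View pics/s6.png

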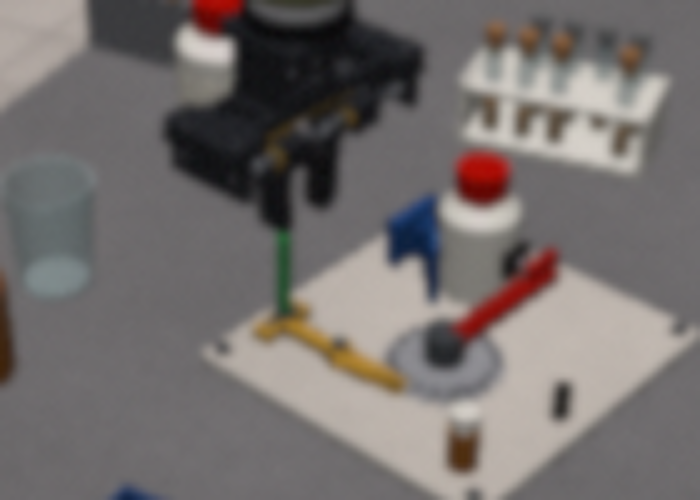

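View pics/t6.png

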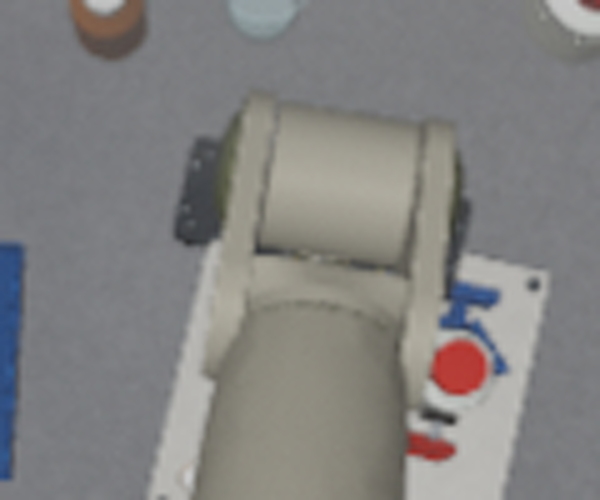

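Side view: the finger's lower end is at crop (275,228), right at the pin top (283,232), although the reported TCP is 23 mm below it. The visible fingers therefore end about 28 mm short of the stated TCP, and the wrist view's finger gap gives the same figure. I'll back off and go about 30 mm lower.

```bash
python3 -m pendant '[[1.6,6.5,0,0,0,0,34],[3.2,13,0,0,0,0,34],[3.2,13,0,0,0,0,34],[3.2,13,-10,0,0,0,34],[3.2,13,-20,0,0,0,34],[3.2,13,-29,0,0,0,34],[3.2,13,-29,0,0,0,34],[3.2,13,-29,0,0,0,34]]'
python3 st.py
python3 -c "
from h import *
im=grab_frame('wrist');save('w7c',cv2.resize(im[150:350,150:370],None,fx=3,fy=3,interpolation=cv2.INTER_CUBIC))"
```

```text
t: 8.55
position: [0.5611, 0.0333, 0.0438]
ee_rot: [-0.086, -0.702, 0.702, 0.083]
wrist_force: [-0.1, -0.2, -1.0]
grip_width: 0.0301
push along -6.61 mm  Fback -0.22 [-0.08 -0.21 -1.  ] [ 0.032  0.042 -0.011] w 0.0301
```

View pics/w7c.png

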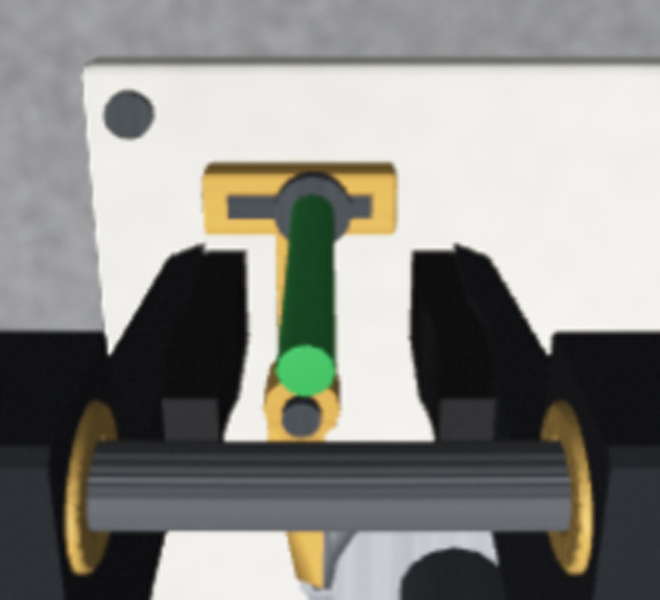

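The pin now sits properly between the pads, about 6–7 mm from the +y pad.

```bash
python3 -m pendant '[[-0.3,-1.2,0,0,0,0,34],[-0.6,-2.4,0,0,0,0,34],[-0.9,-3.6,0,0,0,0,34],[-1,-4.2,0,0,0,0,34],[-1,-4.2,0,0,0,0,34]]'>/dev/null; python3 st.py
python3 -m pendant '[[-0.1,-0.3,0,0,0,0,34],[-0.2,-0.7,0,0,0,0,34],[-0.2,-0.7,0,0,0,0,34]]'>/dev/null; python3 st.py
python3 -m pendant '[[-0.1,-0.3,0,0,0,0,34],[-0.2,-0.7,0,0,0,0,34],[-0.2,-0.7,0,0,0,0,34]]'>/dev/null; python3 st.py
```

```text
push along -2.17 mm  Fback -0.27 [-1.08 -0.02 -0.78] [-0.002  0.011 -0.024] w 0.0299
push along -1.38 mm  Fback 0.32 [-0.06  0.34 -0.29] [0.04  0.064 0.007] w 0.03
push along -0.61 mm  Fback -0.22 [-0.04 -0.21 -0.09] [0.045 0.039 0.001] w 0.0299
```

```bash
python3 -m pendant '[[-0.1,-0.3,0,0,0,0,34],[-0.2,-0.7,0,0,0,0,34],[-0.2,-0.7,0,0,0,0,34]]'>/dev/null; python3 st.py
python3 -m pendant '[[-0.1,-0.3,0,0,0,0,34],[-0.2,-0.7,0,0,0,0,34],[-0.2,-0.7,0,0,0,0,34]]'>/dev/null; python3 st.py
```

```text
push along -0.04 mm  Fback 1.65 [ 0.59  1.55 -0.09] [ 0.296 -0.03  -0.04 ] w 0.0306
push along 0.32 mm  Fback 3.98 [ 2.18  3.57 -0.05] [ 0.707 -0.164  0.062] w 0.0301
```

```bash
python3 -m pendant '[[-0.1,-0.3,0,0,0,0,34],[-0.1,-0.6,0,0,0,0,34],[-0.1,-0.6,0,0,0,0,34]]'>/dev/null; python3 st.py
python3 -c "
from h import *
im=grab_frame('wrist');save('w8c',cv2.resize(im[150:350,150:370],None,fx=3,fy=3,interpolation=cv2.INTER_CUBIC))"
```

```text
push along 0.57 mm  Fback 6.0 [ 2.13  5.66 -0.  ] [ 0.932 -0.255 -0.012] w 0.0302
```

View pics/w8c.png

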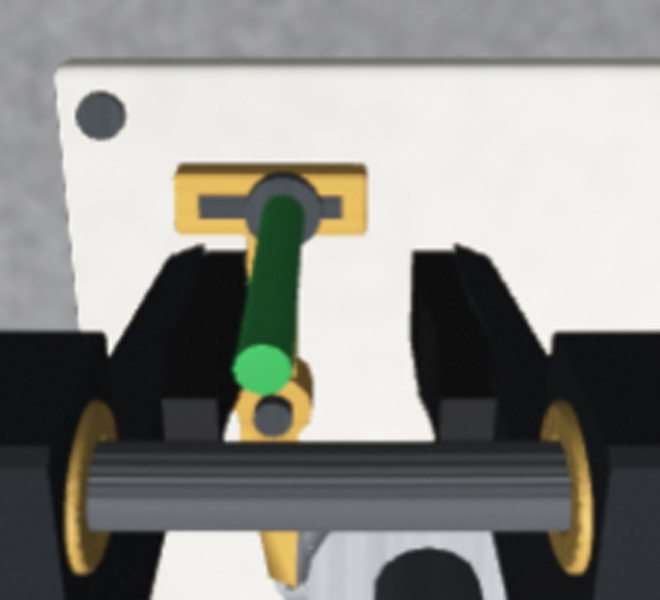

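Contact is confirmed at a push reading of about -0.3 mm. Each call restarts from the measured pose, so the force stays near 16 N/mm times the commanded shift, and shifts of 0.6 mm are safe.

```bash
python3 -m pendant '[[-0.1,-0.3,0,0,0,0,34],[-0.1,-0.6,0,0,0,0,34],[-0.1,-0.6,0,0,0,0,34]]'>/dev/null; python3 st.py
python3 -m pendant '[[-0.1,-0.3,0,0,0,0,34],[-0.1,-0.6,0,0,0,0,34],[-0.1,-0.6,0,0,0,0,34]]'>/dev/null; python3 st.py
```

```text
push along 0.62 mm  Fback 6.75 [2.11 6.44 0.55] [ 1.047 -0.256 -0.032] w 0.03
push along 0.68 mm  Fback 7.17 [3.01 6.65 0.1 ] [ 1.067 -0.329 -0.025] w 0.0301
```

```bash
python3 -m pendant '[[-0.1,-0.4,0,0,0,0,34],[-0.2,-0.8,0,0,0,0,34],[-0.2,-0.8,0,0,0,0,34]]'>/dev/null; python3 st.py
python3 -m pendant '[[-0.1,-0.4,0,0,0,0,34],[-0.2,-0.8,0,0,0,0,34],[-0.2,-0.8,0,0,0,0,34]]'>/dev/null; python3 st.py
```

```text
push along 0.79 mm  Fback 8.53 [ 3.06  8.04 -0.97] [ 1.162 -0.349 -0.023] w 0.03
push along 0.81 mm  Fback 8.61 [ 3.8   7.94 -1.42] [ 1.295 -0.403  0.021] w 0.0298
```

```bash
python3 -m pendant '[[-0.1,-0.5,0,0,0,0,34],[-0.2,-0.9,0,0,0,0,34],[-0.2,-0.9,0,0,0,0,34]]'>/dev/null; python3 st.py
python3 -c "
from h import *
im=grab_frame('side');save('s8',cv2.resize(im[130:230,210:350],None,fx=5,fy=5,interpolation=cv2.INTER_CUBIC))
im=grab_frame('wrist');save('w9',im)"
```

```text
push along 0.94 mm  Fback 8.52 [ 3.81  7.85 -1.01] [ 1.215 -0.442 -0.045] w 0.0304
```

View pics/s8.png

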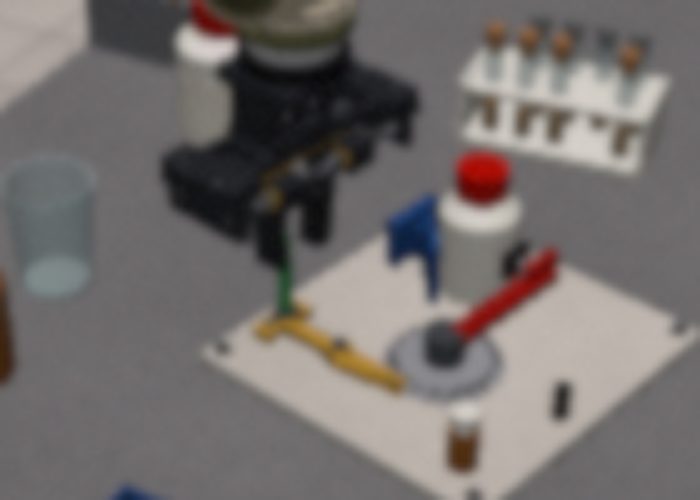

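View pics/w9.png

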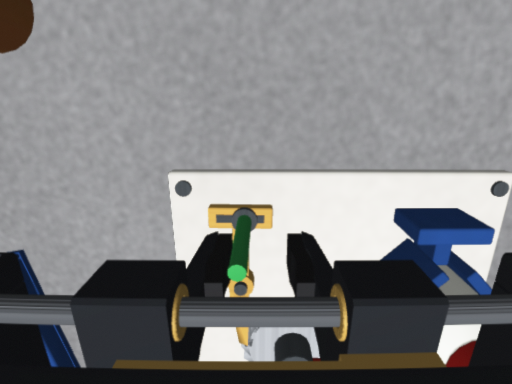

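The side view shows the finger low on the pin, with contact only there. The force has levelled at 8.5 N, in the expected band, so I'll keep going in small steps.

```bash
python3 -m pendant '[[-0.1,-0.5,0,0,0,0,34],[-0.2,-0.9,0,0,0,0,34],[-0.2,-0.9,0,0,0,0,34]]'>/dev/null; python3 st.py
python3 -m pendant '[[-0.1,-0.5,0,0,0,0,34],[-0.2,-0.9,0,0,0,0,34],[-0.2,-0.9,0,0,0,0,34]]'>/dev/null; python3 st.py
```

```text
push along 1.02 mm  Fback 8.81 [ 2.9   8.37 -1.76] [ 1.31  -0.442  0.014] w 0.0303
push along 1.13 mm  Fback 7.68 [ 2.49  7.3  -1.06] [ 1.279 -0.449 -0.044] w 0.0302
```

```bash
python3 -m pendant '[[-0.1,-0.6,0,0,0,0,34],[-0.3,-1.1,0,0,0,0,34],[-0.3,-1.1,0,0,0,0,34]]'>/dev/null; python3 st.py
python3 -m pendant '[[-0.1,-0.6,0,0,0,0,34],[-0.3,-1.1,0,0,0,0,34],[-0.3,-1.1,0,0,0,0,34]]'>/dev/null; python3 st.py
```

```text
push along 1.4 mm  Fback 8.81 [ 3.31  8.27 -1.25] [ 1.316 -0.505 -0.059] w 0.0303
push along 1.62 mm  Fback 8.63 [ 2.87  8.19 -1.84] [ 1.324 -0.537 -0.032] w 0.0304
```

```bash
python3 -m pendant '[[-0.2,-0.7,0,0,0,0,34],[-0.3,-1.4,0,0,0,0,34],[-0.3,-1.4,0,0,0,0,34]]'>/dev/null; python3 st.py
python3 -m pendant '[[-0.2,-0.7,0,0,0,0,34],[-0.3,-1.4,0,0,0,0,34],[-0.3,-1.4,0,0,0,0,34]]'>/dev/null; python3 st.py
```

```text
push along 2.19 mm  Fback 9.08 [ 3.55  8.49 -0.68] [ 1.218 -0.414 -0.025] w 0.0303
push along 2.76 mm  Fback 9.29 [ 2.57  8.94 -0.63] [ 1.344 -0.452 -0.065] w 0.03
```

```bash
python3 -m pendant '[[-0.2,-0.7,0,0,0,0,34],[-0.3,-1.4,0,0,0,0,34],[-0.3,-1.4,0,0,0,0,34]]'>/dev/null; python3 st.py
```

```text
push along 3.34 mm  Fback 8.67 [ 1.9   8.47 -0.16] [ 1.252 -0.373 -0.029] w 0.0301
```

```bash
python3 -m pendant '[[-0.2,-0.8,0,0,0,0,34],[-0.4,-1.5,0,0,0,0,34],[-0.5,-2.2,0,0,0,0,34],[-0.6,-2.5,0,0,0,0,34]]'>/dev/null; python3 st.py
```

```text
push along 5.82 mm  Fback 3.94 [ 0.8   3.86 -0.3 ] [ 0.573 -0.043  0.005] w 0.0304
```

```bash
python3 -m pendant '[[-0.2,-0.7,0,0,0,0,34],[-0.3,-1.1,0,0,0,0,34],[-0.3,-1.1,0,0,0,0,34],[-0.3,-1.1,0,0,0,0,34]]'>/dev/null; python3 st.py
python3 -c "
from h import *
im=grab_frame('wrist');save('w10',im)"
```

```text
push along 7.0 mm  Fback 3.85 [-0.44  4.08  0.36] [ 0.615 -0.028  0.007] w 0.03
```

View pics/w10.png

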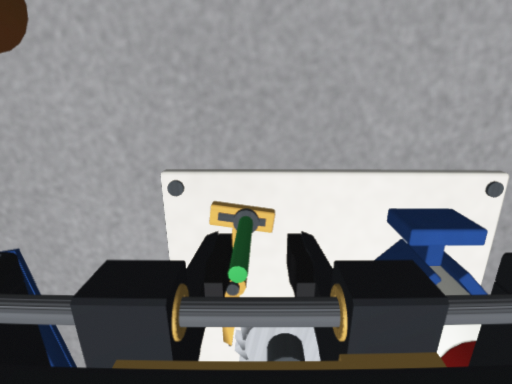

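The pawl has turned clear: the tail is tilted in the wrist view and the force has dropped to 3.9 N. I'll hold here.

```bash
python3 -m pendant '[[0,-0.1,0,0,0,0,34],[0,-0.1,0,0,0,0,34],[0,-0.1,0,0,0,0,34],[0,-0.1,0,0,0,0,34],[0,-0.1,0,0,0,0,34],[0,-0.1,0,0,0,0,34],[0,-0.1,0,0,0,0,34],[0,-0.1,0,0,0,0,34]]'>/dev/null; python3 st.py
python3 -c "
from h import *
im=grab_frame('side');save('s11',cv2.resize(im[130:230,210:350],None,fx=5,fy=5,interpolation=cv2.INTER_CUBIC))"
```

```text
push along 7.07 mm  Fback 3.52 [-0.28  3.69 -0.57] [ 0.628 -0.022  0.039] w 0.0301
```

View pics/s11.png

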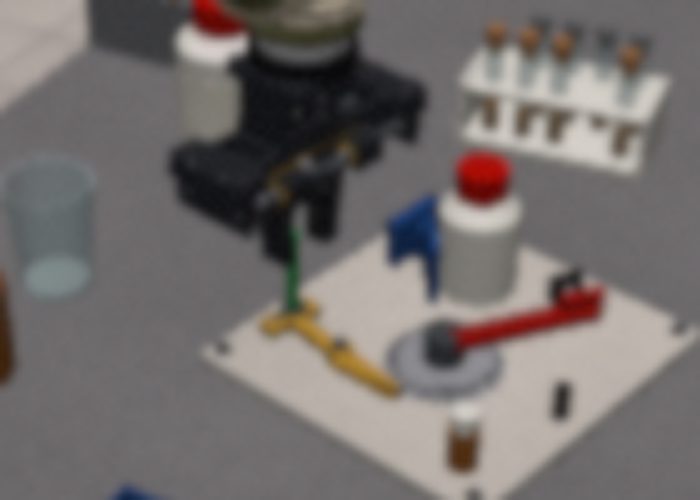

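The red arm is swinging back, with its tip at (600,300), and the bottle still stands. I'll keep holding.

```bash
for i in 1 ; do python3 -m pendant '[[0,0,0,0,0,0,34],[0,0,0,0,0,0,34],[0,0,0,0,0,0,34],[0,0,0,0,0,0,34],[0,0,0,0,0,0,34],[0,0,0,0,0,0,34],[0,0,0,0,0,0,34],[0,0,0,0,0,0,34],[0,0,0,0,0,0,34],[0,0,0,0,0,0,34]]'>/dev/null; python3 st.py; done
python3 -m pendant '[[0,0,0,0,0,0,34],[0,0,0,0,0,0,34],[0,0,0,0,0,0,34],[0,0,0,0,0,0,34],[0,0,0,0,0,0,34],[0,0,0,0,0,0,34],[0,0,0,0,0,0,34],[0,0,0,0,0,0,34],[0,0,0,0,0,0,34],[0,0,0,0,0,0,34]]'>/dev/null; python3 st.py
python3 -c "
from h import *
im=grab_frame('side');save('s12',cv2.resize(im[130:230,210:350],None,fx=5,fy=5,interpolation=cv2.INTER_CUBIC))"
```

```text
push along 7.08 mm  Fback 4.28 [0.36 4.32 0.29] [ 0.618 -0.055  0.036] w 0.0302
push along 7.07 mm  Fback 4.3 [0.36 4.34 0.02] [ 0.639 -0.044 -0.012] w 0.03
```

View pics/s12.png

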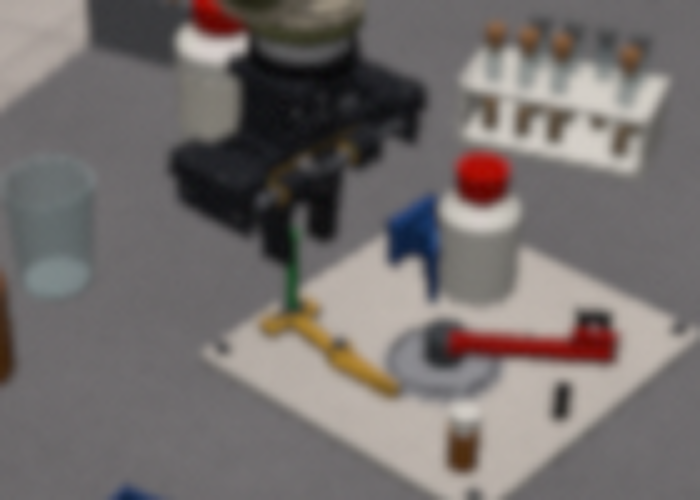

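```bash
python3 -m pendant '[[0,0,0,0,0,0,34],[0,0,0,0,0,0,34],[0,0,0,0,0,0,34],[0,0,0,0,0,0,34],[0,0,0,0,0,0,34],[0,0,0,0,0,0,34],[0,0,0,0,0,0,34],[0,0,0,0,0,0,34],[0,0,0,0,0,0,34],[0,0,0,0,0,0,34]]'>/dev/null; python3 st.py
python3 -c "
from h import *
im=grab_frame('side');save('s13',cv2.resize(im[130:230,210:350],None,fx=5,fy=5,interpolation=cv2.INTER_CUBIC))
p0=np.array([.4507,-.0092]);th=-.239
Q=np.array([[np.cos(th),-np.sin(th)],[np.sin(th),np.cos(th)]])
for a in (0,.6,.75,.85,.942):
  xy=p0+Q@[-.02-.112*np.sin(a),.035-.112*np.cos(a)]; print(a,((proj(cam('side'),[*xy,.0515])[0]-[210,130])*5+2).round())
"
```

```text
push along 7.05 mm  Fback 3.98 [ 0.78  3.91 -0.49] [ 0.632 -0.026 -0.014] w 0.0298
0 [540. 261.]
0.6 [597. 309.]
0.75 [604. 323.]
0.85 [607. 333.]
0.942 [608. 343.]
```

View pics/s13.png

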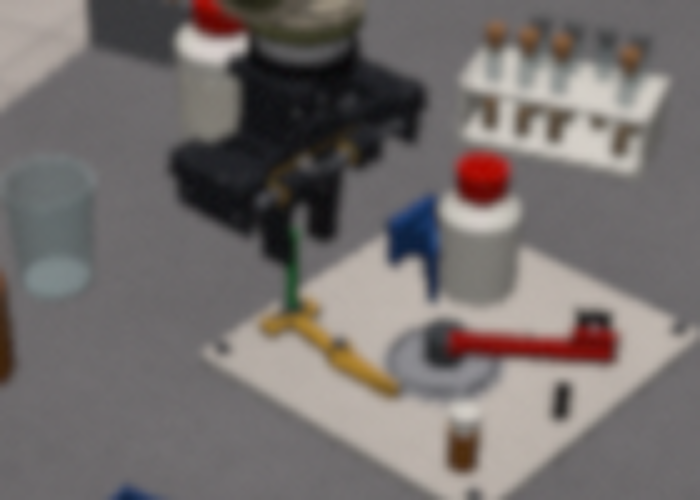

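The arm tip sits at (612,345), which is the 0.942 rad prediction of (608,343), and it no longer moves. I'll release the pin gently and go up and over the bottle.

```bash
python3 -m pendant '[[0.6,2.5,0,0,0,0,34],[1.4,5.5,0,0,0,0,34],[2.2,9,0,0,0,0,34],[3,12,0,0,0,0,34],[3,13,10,0,0,0,34],[3,13,40,0,0,0,34],[3,13,75,0,0,0,34],[3,13,110,0,0,0,34],[-15,-10,120,0,0,0,75],[-35,-35,120,0,0,0,75]]'; python3 st.py
```

```text
t: 18.28
position: [0.5243, -0.0152, 0.1683]
ee_rot: [0.091, 0.707, -0.697, -0.078]
wrist_force: [0.1, -0.6, 0.1]
grip_width: 0.0413
push along 49.2 mm  Fback -0.54 [ 0.07 -0.57  0.14] [-0.001 -0.006  0.07 ] w 0.0413
```

```bash
python3 -m pendant '[[-18,-20,0,0,0,0,75],[-36,-42,0,0,0,0,75],[-57,-63,0,0,0,0,75],[-57,-63,0,0,0,0,75],[-57,-63,0,0,0,0,75],[-57,-63,0,0,0,0,75]]'
python3 -c "
from h import *
s=robot.observe();print(s['position'],s['joint_velocities'].round(3))
im=grab_frame('wrist');save('w14',im);c=cam('wrist',s)
for r in regions_of('wrist','bottle_mid')[:2]: print(r['p'],r['box'])
print(proj(c,[[.4645,-.079,.116],[.4645,-.079,.092]]))
"
```

```text
t: 18.78
position: [0.4678, -0.0781, 0.1689]
ee_rot: [0.091, 0.707, -0.697, -0.078]
wrist_force: [-0.2, -0.2, 1.1]
grip_width: 0.0659
[ 0.46776808 -0.07808158  0.16887173] [ 0.017  0.012 -0.005  0.    -0.002 -0.002]
0.91 [264.7, 186.6, 64.6, 72.0]
[[263.01634473 203.77282949]
 [263.1470374  194.90513431]]
```

View pics/w14.png

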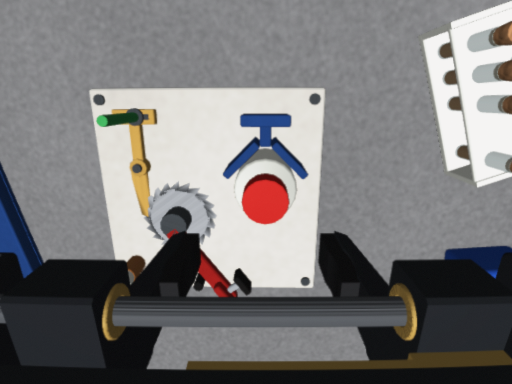

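The cap is centred at (265.5,200), near the predicted (263,204). The red arm lies back against its stop.

```bash
python3 -c "
from h import *
s=robot.observe();c=cam('wrist',s);im=cv2.imread('pics/w14.png').astype(int)
m=(im[:,:,2]>150)&(im[:,:,1]<70); m[:160]=0;m[235:]=0;m[:,:235]=0;m[:,300:]=0
ys,xs=np.nonzero(m);print(xs.min(),xs.max(),ys.min(),ys.max())
(u,v),r=cv2.minEnclosingCircle(np.c_[xs,ys].astype(np.float32));print(u,v,r)
print('cap',onz(c,[[u,v]],.116),'r mm',r*(c[2][2]-.116)/295e-3)
M=R.from_quat(s['ee_rot']).as_matrix();print(M.round(3),s['position'])
"
```

```text
242 288 180 223
265.0243225097656 201.38108825683594 23.03274154663086
cap [[ 0.46632594 -0.08067541  0.116     ]] r mm 17.81925488524291
[[-0.972  0.02  -0.236]
 [ 0.236  0.013 -0.972]
 [-0.016 -1.    -0.017]] [ 0.46785294 -0.07765552  0.16846487]
```

```bash
python3 -m pendant '[[-2,-2,-20,-0.7,1.1,0,75],[-2,-2.4,-45,-0.7,1.1,0,75],[-2,-2.4,-70,-0.7,1.1,0,75],[-2,-2.4,-85,-0.7,1.1,0,75],[-2,-2.4,-85,-0.7,1.1,0,75],[-2,-2.4,-85,-0.7,1.1,0,75]]'
python3 -c "
from h import *
s=robot.observe();print(s['position'],R.from_quat(s['ee_rot']).as_matrix()[:,1].round(3),s['wrist_force'].round(2))
im=grab_frame('side');save('s15',cv2.resize(im[110:210,230:370],None,fx=5,fy=5,interpolation=cv2.INTER_CUBIC))
save('w15',grab_frame('wrist'))"
```

```text
t: 19.38
position: [0.4661, -0.0795, 0.0834]
ee_rot: [0.084, 0.703, -0.702, -0.084]
wrist_force: [0.6, 0.4, 0.7]
grip_width: 0.0664
[ 0.46610519 -0.07954206  0.08343231] [-0.001  0.001 -1.   ] [0.58 0.42 0.73]
```

View pics/s15.png

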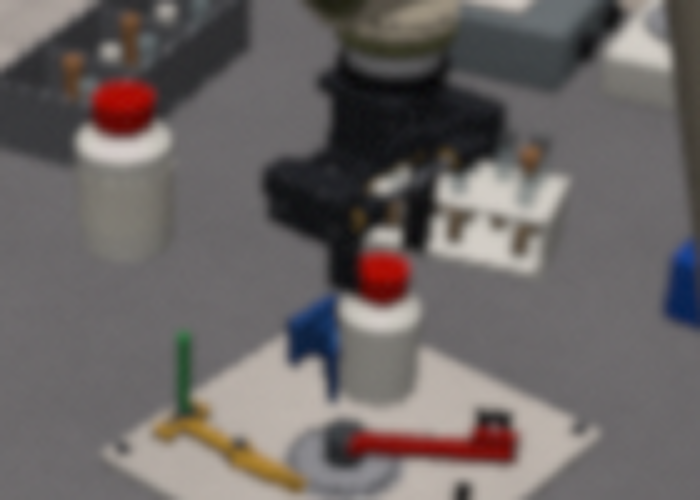

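View pics/w15.png

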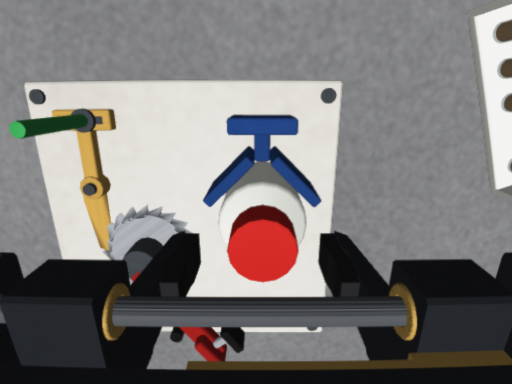

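```bash
python3 -m pendant '[[-0.5,-0.7,-7,0,0,0,75],[-0.5,-0.7,-13,0,0,0,75],[-0.5,-0.7,-13,0,0,0,75],[-0.5,-0.7,-13,0,0,0,60],[-0.5,-0.7,-13,0,0,0,50],[-0.5,-0.7,-13,0,0,0,35],[-0.5,-0.7,-13,0,0,0,35],[-0.5,-0.7,-13,0,0,0,30],[-0.5,-0.7,-13,0,0,0,30],[-0.5,-0.7,-13,0,0,0,30]]' 25
python3 -c "
from h import *
im=grab_frame('side');save('s16',cv2.resize(im[110:210,230:370],None,fx=5,fy=5,interpolation=cv2.INTER_CUBIC))
save('w16',grab_frame('wrist'))"
```

```text
t: 20.32
position: [0.4662, -0.0809, 0.0717]
ee_rot: [0.085, 0.702, -0.702, -0.083]
wrist_force: [-1.2, -2.1, 2.1]
grip_width: 0.0394
```

View pics/s16.png

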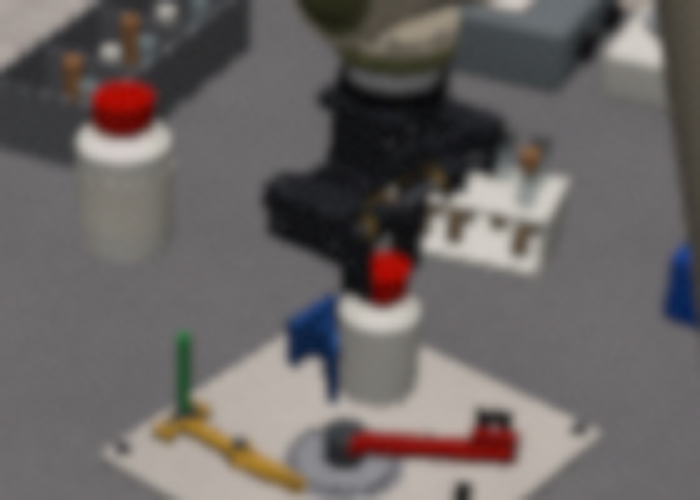

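View pics/w16.png

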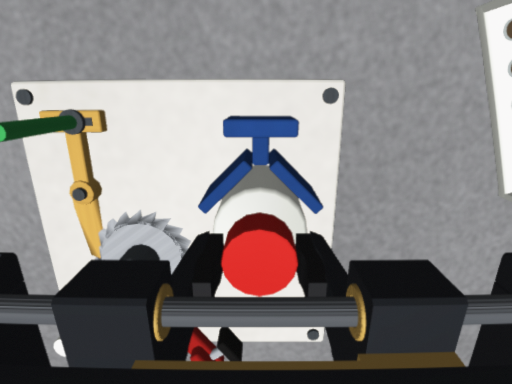

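The fingers hold the cap (width 39.4 mm) and the bottle has not moved. Lifting.

```bash
python3 -m pendant '[[0,0,5,0,0,0,30],[0,0,12,0,0,0,30],[0,0,22,0,0,0,30],[0,0,36,0,0,0,30],[0,0,54,0,0,0,30],[0,0,74,0,0,0,30],[0,0,94,0,0,0,30],[0,0,114,0,0,0,30],[0,0,125,0,0,0,30],[0,0,125,0,0,0,30]]'
python3 -c "
from h import *
im=grab_frame('side');save('s17',im)"
```

```text
t: 21.25
position: [0.4672, -0.0811, 0.1993]
ee_rot: [-0.086, -0.702, 0.702, 0.081]
wrist_force: [0.5, -0.7, -2.8]
grip_width: 0.0398
```

View pics/s17.png

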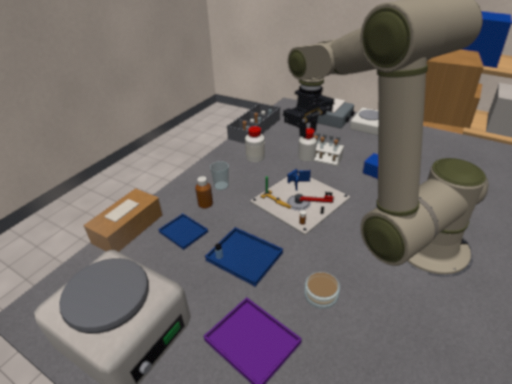

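The bottle hangs clear at (308,147), with the arm on its stop. I'll carry it to the tray.

```bash
python3 -m pendant '[[0,10,0,0,0,0,30],[0,26,0,0,0,0,30],[0,48,0,0,0,0,30],[0,72,0,0,0,0,30],[0,97,0,0,0,0,30],[-1,122,0,0,0,0,30],[-1,147,0,0,0,0,30],[-2,172,0,0,0,0,30],[-2,197,0,0,0,0,30],[-2,222,0,0,0,0,30]]'
python3 -m pendant '[[0,25,0,0,0,0,30],[0,50,0,0,0,0,30],[0,75,0,0,0,0,30],[-1,100,0,0,0,0,30],[-1,122,0,0,0,0,30],[-1,140,0,0,0,0,30],[-1,155,0,0,0,0,30],[-1,166,0,0,0,0,30],[-1,168,0,0,0,0,30],[-1,168,0,0,0,0,30]]'
python3 -c "
from h import *
s=robot.observe();print(s['position'],R.from_quat(s['ee_rot']).as_matrix().round(3).tolist())
im=grab_frame('side');save('s18',cv2.resize(im[130:320,130:340],None,fx=3,fy=3,interpolation=cv2.INTER_CUBIC))
save('w18',grab_frame('wrist'))"
```

```text
t: 22.13
position: [0.4635, 0.1431, 0.1965]
ee_rot: [-0.084, -0.702, 0.702, 0.083]
wrist_force: [0.6, -0.6, -1.7]
grip_width: 0.0395
t: 22.97
position: [0.4619, 0.3114, 0.1958]
ee_rot: [-0.084, -0.702, 0.703, 0.083]
wrist_force: [0.3, -0.2, -2.5]
grip_width: 0.0395
[0.46190615 0.31135958 0.1957833 ] [[-0.972, 0.001, -0.234], [0.234, -0.001, -0.972], [-0.001, -1.0, 0.001]]
```

View pics/s18.png

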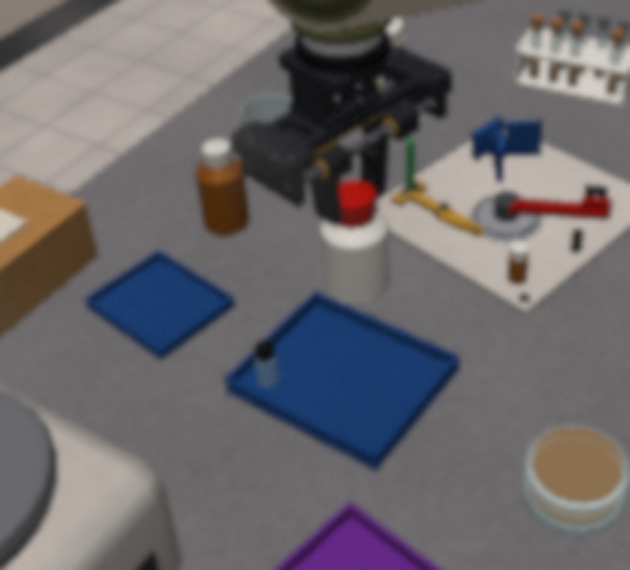

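View pics/w18.png

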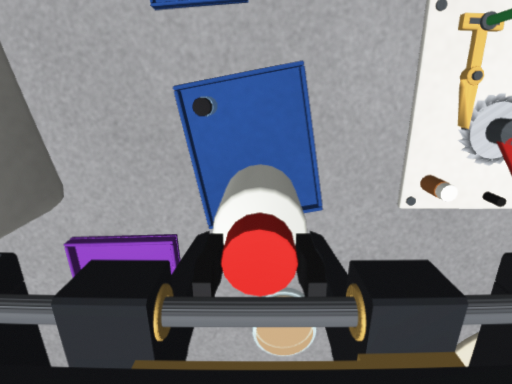

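```bash
python3 -c "
from h import *
s=robot.observe();c=cam('wrist',s)
W=onz(c,[[175,88],[303,63],[322,209]],.022);print(W.round(4), 'centre',(W[0]+W[2])/2, np.linalg.norm(W[0]-W[1]),np.linalg.norm(W[1]-W[2]))
print('tcp',s['position'])"
```

```text
[[0.572  0.3816 0.022 ]
 [0.5636 0.237  0.022 ]
 [0.3897 0.2466 0.022 ]] centre [0.48083473 0.31411913 0.022     ] 0.14481540604065551 0.17411629631392544
tcp [0.46233547 0.31048981 0.19624023]
```

The wrist view puts the tray's centre at (0.481, 0.314), agreeing with the top view. The bottle hangs 18 mm towards -x and 4 mm towards -y of it, well within limits. Lowering.

```bash
python3 -m pendant '[[2,0,-15,0,0,0,30],[4,0,-35,0,0,0,30],[5,0,-57,0,0,0,30],[5,0,-79,0,0,0,30],[5,0,-98,0,0,0,30],[5,0,-112,0,0,0,30],[5,0,-120,0,0,0,30],[5,0,-124,0,0,0,30],[5,0,-124,0,0,0,30]]'
python3 -m pendant '[[0,0,-1.5,0,0,0,30],[0,0,-3,0,0,0,30],[0,0,-4.5,0,0,0,30],[0,0,-4.5,0,0,0,30]]'
```

```text
t: 23.82
position: [0.4673, 0.31, 0.072]
ee_rot: [-0.084, -0.702, 0.703, 0.084]
wrist_force: [0.6, 0.2, -2.2]
grip_width: 0.0394
t: 24.15
position: [0.4674, 0.3101, 0.0676]
ee_rot: [-0.085, -0.702, 0.702, 0.084]
wrist_force: [0.5, 0.1, -1.1]
grip_width: 0.0394
```

```bash
python3 -m pendant '[[0,0,-1,0,0,0,30],[0,0,-2,0,0,0,30],[0,0,-2,0,0,0,30],[0,0,-2,0,0,0,30]]'
python3 -m pendant '[[0,0,-0.5,0,0,0,30],[0,0,-1,0,0,0,30],[0,0,-1,0,0,0,30],[0,0,-1,0,0,0,30]]'
python3 -c "
from h import *
s=robot.observe();print(s['position'],s['wrist_force'].round(2))
im=grab_frame('side');save('s19',cv2.resize(im[180:300,180:320],None,fx=5,fy=5,interpolation=cv2.INTER_CUBIC))"
```

```text
t: 24.48
position: [0.4673, 0.3101, 0.0656]
ee_rot: [-0.084, -0.702, 0.702, 0.084]
wrist_force: [0.2, 0.1, -2.7]
grip_width: 0.0395
t: 24.82
position: [0.4675, 0.3101, 0.0648]
ee_rot: [-0.085, -0.702, 0.702, 0.084]
wrist_force: [-0.3, -0.9, 0.6]
grip_width: 0.0391
[0.46747939 0.31010189 0.06481387] [-0.33 -0.91  0.64]
```

View pics/s19.png

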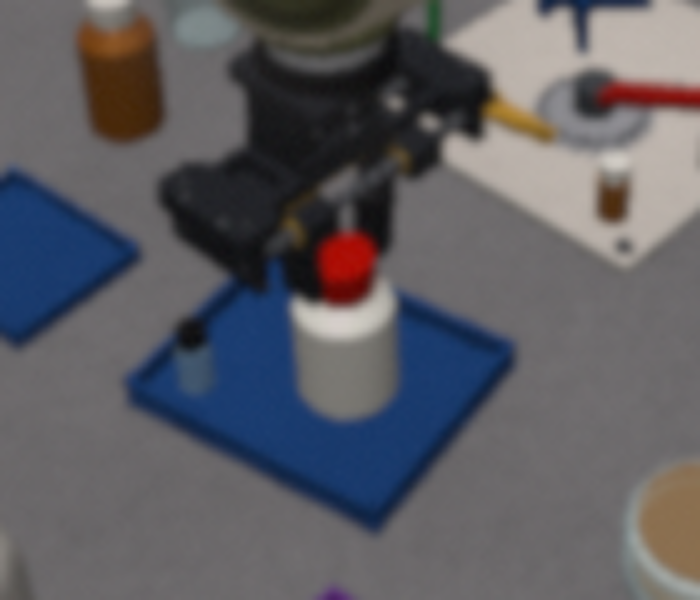

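The downward load vanished at z = 0.0648 m (predicted 0.0647), so the bottle is on the tray floor. Now I'll let go and rise.

```bash
python3 -m pendant '[[0,0,-0.4,0,0,0,32],[0,0,-0.4,0,0,0,48],[0,0,-0.4,0,0,0,60],[0,0,-0.4,0,0,0,75],[0,0,-0.4,0,0,0,75],[0,0,-0.4,0,0,0,75],[0,0,-0.4,0,0,0,75],[0,0,-0.4,0,0,0,75]]'
python3 -m pendant '[[0,0,8,0,0,0,75],[0,0,25,0,0,0,75],[0,0,50,0,0,0,75],[0,0,80,0,0,0,75],[0,0,110,0,0,0,75],[-15,-30,125,0,0,0,75],[-30,-60,125,0,0,0,75],[-45,-90,125,0,0,0,75],[-45,-90,125,0,0,0,75],[-45,-90,125,0,0,0,75]]'
python3 - <<'E'
from h import *
s=robot.observe();c=cam('wrist',s)
im=grab_frame('side');save('s20',cv2.resize(im[130:300,180:340],None,fx=4,fy=4)[:600]);r=regions_of('side','bottle_mid');print([(x['p'],x['box']) for x in r[:2]])
save('w20',grab_frame('wrist'));save('t20',grab_frame('top'))
print(s['t'])
E
```

```text
t: 25.53
position: [0.4675, 0.3101, 0.0644]
ee_rot: [-0.085, -0.702, 0.702, 0.084]
wrist_force: [0.1, 0.8, 0.5]
grip_width: 0.0662
t: 26.37
position: [0.4224, 0.2194, 0.1904]
ee_rot: [-0.086, -0.702, 0.702, 0.084]
wrist_force: [-0.2, -0.4, 0.3]
grip_width: 0.0662
[(0.88, [248.4, 244.4, 19.8, 32.6])]
26.3667
```

View pics/s20.png

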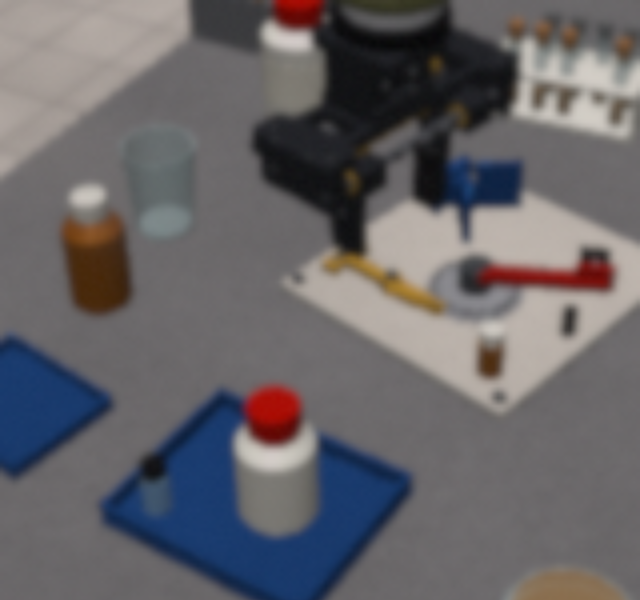

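View pics/w20.png

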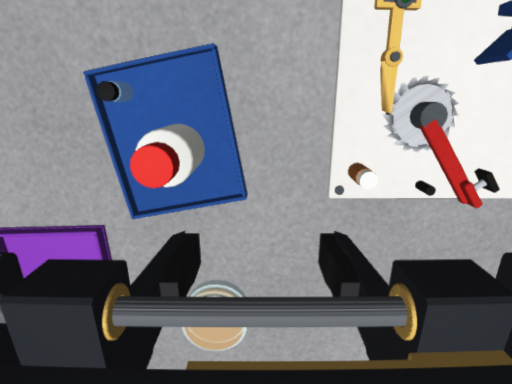

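View pics/t20.png

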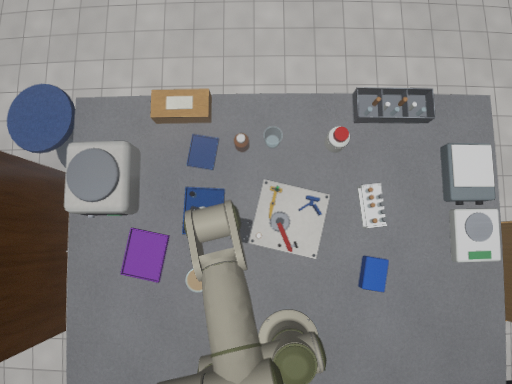

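The side view shows the bottle upright in the tray (cap at crop (273,412)), with nothing touching it. The red arm is back, and the vials, jar, beaker and amber bottle stand as before. Handing in.

```bash
python3 -c "
from workcell import workorder
print(workorder.finish_job())"
```

```text
the job is handed in; nothing more can be done
None
```

The bottle is out of the clamp and standing upright in the larger blue tray. I handed the job in at about 26.5 s of the 64 s; no verdict came back.

**What I did:**
- **Pawl:** I pushed the green pin towards -y with the inside of one finger. The highest push force I read was about 9.3 N, with 3.5 to 4.3 N while the pawl was held clear.
- **Red arm:** it swung back by itself. Its tip stopped at the picture position predicted for 0.942 rad and stayed there.
- **Bottle:** I released the pin gently, gripped the bottle by its cap at 25 N, lifted it and set it down. The load came off at z 0.0648 m against 0.0647 m predicted. I then opened the fingers and withdrew.

**Last checks:** the final pictures show the bottle upright and free in the tray, by the release pose about 14 mm in -x and 5 mm in -y of its centre. The red arm is back on its stop. The vials, jar, amber bottle, beaker and rack look unmoved by eye; I did not measure them.

**What disagreed:**
- **Finger length:** the visible fingers end about 28 mm short of the stated TCP. My first push therefore passed just over the pin with no force, and I redid it 30 mm lower.
- **Pin force at first contact:** it rose to 6 to 8.5 N within about 1 mm, where the description says 2 N at first.
- **Camera agreement:** the side and wrist cameras put the clamp 3 to 6 mm away from the top view. I settled this with closer views and by feel.

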